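Put the screwdrivers back on their colour-coded rests

TASK

Tidy up the screwdrivers: lay each of the three on the rest with the pad of its own handle colour, flat, straight and centred between the end stops, with the handle on the coloured pad and the blade along the grey line. Leave the needle file, the pin vise and the tweezers where they lie. Mind the tall blue drawer cabinet close behind the work: keep the arm drawn back in front of it when you carry things past.

Things in the scene. Friction and masses are not known exactly. Their poses are not given: they have to be found in the camera images.
- driver_red: Screwdriver with a red handle, lying on the bench; 160 mm long over all, handle 18 mm wide and 17 mm high, steel blade. Origin at mid-length (where handle and blade meet), on the underside; y axis runs along it towards the handle's butt, z up. The handle fills y = 0 to +80 mm, the blade y = 0 to -80 mm; grasp the handle across its width (x) near y = +40 mm.
- rest_red: Red rest: flat black strip 44 wide, 196 long, top 4 mm above the bench, fixed; end stops 14 high, 184 apart inside, no side walls. Red pad at the handle end, grey line at the blade end. Origin on the underside below the place for the handle's middle; y along the strip towards the handle-end stop, z up. A driver lying right has its origin at (0, -40, 4) mm here, y axes the same way.
- driver_yellow: Screwdriver with a yellow handle, lying on the bench; 130 mm long over all, handle 16 mm wide and 14 mm high, steel blade. Origin at mid-length (where handle and blade meet), on the underside; y axis runs along it towards the handle's butt, z up. The handle fills y = 0 to +65 mm, the blade y = 0 to -65 mm; grasp the handle across its width (x) near y = +32.5 mm.
- rest_yellow: Yellow rest: flat black strip 44 wide, 166 long, top 4 mm above the bench, fixed; end stops 14 high, 154 apart inside, no side walls. Yellow pad at the handle end, grey line at the blade end. Origin on the underside below the place for the handle's middle; y along the strip towards the handle-end stop, z up. A driver lying right has its origin at (0, -32.5, 4) mm here, y axes the same way.
- driver_blue: Screwdriver with a blue handle, lying on the bench; 190 mm long over all, handle 23 mm wide and 22 mm high, steel blade. Origin at mid-length (where handle and blade meet), on the underside; y axis runs along it towards the handle's butt, z up. The handle fills y = 0 to +95 mm, the blade y = 0 to -95 mm; grasp the handle across its width (x) near y = +47.5 mm.
- rest_blue: Blue rest: flat black strip 44 wide, 226 long, top 4 mm above the bench, fixed; end stops 14 high, 214 apart inside, no side walls. Blue pad at the handle end, grey line at the blade end. Origin on the underside below the place for the handle's middle; y along the strip towards the handle-end stop, z up. A driver lying right has its origin at (0, -47.5, 4) mm here, y axes the same way.
- needle_file: Bystander: needle file with a slim orange handle, 12 mm wide and high, 150 mm long along its y axis; origin at mid-length on the underside. Not a screwdriver; stays where it lies.
- pin_vise: Bystander: pin vise with a pale wooden barrel, 12 mm wide and high, 105 mm long along its y axis; origin at mid-length on the underside. Stays where it lies.
- tweezers: Bystander: pale metal tweezers, 13 mm wide, 8 mm high, 122 mm long along their y axis; origin at mid-length on the underside. Stay where they lie.
Not all that is in view belongs to the job. Leave any black look-alike of the driver_red alone.

How it is judged (in metres and radians):
At the end, for the whole second after the job is handed in: Each screwdriver lies flat (within 0.12 rad of level, underside within 3 mm of the strip's top) and at rest on the rest of its colour, its middle within 12 mm across and 13 mm along of the right place, straight within 0.2 rad, handle on the coloured pad (x of driver_red in the frame of rest_red between -0.012 and 0.012 m and y of driver_red in the frame of rest_red between -0.053 and -0.027 m and z of driver_red in the frame of rest_red between 0.001 and 0.007 m and y of rest_red in the frame of driver_red between 0.025 and 0.055 m and angle between the y axis of driver_red and the y axis of rest_red, either way round below 0.2 rad and angle between each of driver_red, driver_yellow, driver_blue's own z axis and vertical below 0.12 rad and linear speed of each of driver_red, driver_yellow, driver_blue below 0.02 m/s and angular speed of each of driver_red, driver_yellow, driver_blue below 0.2 rad/s and x of driver_yellow in the frame of rest_yellow between -0.012 and 0.012 m and y of driver_yellow in the frame of rest_yellow between -0.0455 and -0.0195 m and z of driver_yellow in the frame of rest_yellow between 0.001 and 0.007 m and y of rest_yellow in the frame of driver_yellow between 0.0175 and 0.0475 m and angle between the y axis of driver_yellow and the y axis of rest_yellow, either way round below 0.2 rad and x of driver_blue in the frame of rest_blue between -0.012 and 0.012 m and y of driver_blue in the frame of rest_blue between -0.0605 and -0.0345 m and z of driver_blue in the frame of rest_blue between 0.001 and 0.007 m and y of rest_blue in the frame of driver_blue between 0.0325 and 0.0625 m and angle between the y axis of driver_blue and the y axis of rest_blue, either way round below 0.2 rad); the robot touches nothing.
It fails at once if the needle file moved more than 15 mm from the start (distance of needle_file from where it was at the start of the episode above 0.015 m).
It fails at once if the pin vise moved more than 15 mm from the start (distance of pin_vise from where it was at the start of the episode above 0.015 m).
It fails at once if the tweezers moved more than 15 mm from the start (distance of tweezers from where it was at the start of the episode above 0.015 m).
It also fails if it takes over 118 s, if anything falls off the work surface, if the arm or the gripper's body presses on something with over 40 N, if the wrist force passes 120 N, or if a joint passes its speed limit or range.

ROBOT

A 7-joint arm with a two-finger parallel gripper is mounted at the origin on a cart in front of the work surface, level with it; the furniture and walls round the work are solid. World frame = base frame: x ahead of the robot, y to its left, z up, the work surface at z = 0. Lengths are in mm, angles in rad, forces in N, time in s.
With the tool pointing down it reaches from about 425 to 875 mm from the base axis. Payload 4.7 kg.
Tool frame: the origin (TCP) lies on the centre line of the jaws, within the pads' length; the fingertips stand 11 mm ahead of it and the grasp point (between the pads) lies 8 mm behind it; z points along the fingers, y is the line along which they close (so a half turn about z gives the same grasp; the last joint's range is limited). The gripper opens to 85 mm and grips with 20 to 120 N. Pads are 22 mm wide; open, the fingers measure 114 mm over their backs; the gripper's body (76 mm by 85 mm) begins 54 mm behind the grasp point. The pads swing forward as they close: fully open they stand 13 mm farther back than shut.
Start: joints at [-1.152, 0.321, -0.07, 1.45, 0.023, 1.371, -0.057], TCP at [256.02, 597.476, 242.349] pointing down, gripper open.
Joint ranges: [-2.86, 2.86], [-0.3, 2.09], [-1.38, 1.24], [0.06, 2.45], [-1.56, 4.7], [0.09, 2.05], [-2.69, 2.69]. Speed limits (rad/s): [2.57, 2.57, 3.14, 3.14, 3.14, 3.14, 3.14].

INTERFACE

Orientations are given as a rotation vector (axis times angle).
In Python, from station import r gives the robot as it stands.
- The arm moves only by the shell command python3 -m jog 'ROWS' [FORCE]. ROWS is JSON, a list of rows, each a list of 7 numbers: the shift along the tool's x, y, z in mm, then the turn, a rotation vector about the tool's x, y, z in rad, then the finger opening in mm, from 0 to 85.4. In form: [[x, y, z, ax, ay, az, gripper], ...]. A call has 1 to 5 rows; each row is the pose to reach, as a shift and turn from the pose commanded when the call began, along the tool's axes at that moment; what a row does not reach only later rows make up. A row lasts 1/10 s, in which the tool goes at most 50 mm and 8.59 degrees, less where a joint would pass 70% of its speed; a pose out of reach is approached as far as the arm can. A call with a gripper value outside its range is refused whole. The fingers move at their own pace and stop on an object; FORCE is the grip in N (left out, the last holds). Time passes only in rows, so rows that repeat a pose let the fingers close. It gives the time, the measured TCP pose, the force, the opening and the grip force at its end, in the units of the state.
- r.observe(): the state, without advancing time (a new reading comes with each control period).
- r.snapshot(name): name is "side" or "top" or "wrist"; returns (picture, depth): 420x560x3 uint8, red, green, blue; 420x560 float32, mm along the optical axis (not along the pixel's ray), 0 where there is no reading.
- r.camera_info(name): a dict with "intrinsics" (3x3 intrinsics, pixels), "extrinsics" (4x4, takes a point from camera to world coordinates); the wrist camera has in their place "T_tool_cam" (4x4, takes a point from camera to tool coordinates, whose origin is the TCP and whose axes are the flange's). Camera axes: x right, y down, z forward; pixel columns grow to the right and rows downward; lengths in mm; the calibration is good to about 2 mm. The wrist camera is an equidistant fisheye: a pixel r from the principal point sees the ray r / f radians off the axis. A picture is of the moment at which its call begins: read the wrist's pose just before it. camera_info takes no time and is no camera call.
- r.job_done(): hands the job in; it is judged then, once.
Trained networks look in the newest picture that a camera, given by its name, has taken for a name from the list of things; names that differ only in an ending like _2 or _b are one class to them, and where a whole thing is asked for, a point or a joint stands for the part that bears it (a point fixed in the world has none). Each returns a list of dicts, best first, with "confidence" (0 to 1); they miss things now and then, are a little off and sometimes report something else, mostly with a low value. They report only what shows in the picture. A call takes as long as a camera call. They do not tell look-alikes from the thing itself.
- r.search_frame(camera, label): "xyz" ([x, y, z] in mm, in world coordinates, good to about 4 mm: the middle of the surface that is visible of it).
- r.spot_point(camera, label): "xyz" ([x, y, z] in mm, in world coordinates, good to about 4 mm: a listed point, or the origin of a listed thing).
The state is a dict: "clock": time; "q": joint angles; "qd": joint speeds; "joint_torque": joint torques, N m; "position": TCP position; "tcp_rot": TCP orientation; "force": force on the tool from outside, world axes, zero at the start; "moment": the same for the moment, N m; "finger_gap": opening from 0.0 (shut) to 1.0 (fully open); "grip_force": force on a finger pad.
Only numpy, scipy, OpenCV 4.12 (cv2) and the standard library are available. Lean on these libraries where they do the work, as an engineer would, in place of code of your own. Each camera call takes 0.05 s, during which the arm holds its last target. There are 200 camera calls.

## Working session

There is one attempt and no reset: what is moved stays moved. The work goes in short steps, Python scripts to look and compute and a shell command to move; the robot and the scene stay as the last step left them, time stands still between calls to the robot, and variables do not carry over. Pictures are saved under pics/ and viewed, at most 14 in all, crops included, and the job is handed in when it is done.

```bash
mkdir -p pics; ls
python3 - <<'E'
from station import r
import cv2,numpy as np
s=r.observe();print(s)
for c in("top","side"):
    p,d=r.snapshot(c);cv2.imwrite(f"pics/{c}0.png",p[:,:,::-1]);np.savez(f"{c}0.npz",p=p,d=d)
    i=r.camera_info(c);print(c,np.round(i["extrinsics"],3).tolist(),i["intrinsics"])
    for l in "driver_red rest_red driver_yellow rest_yellow driver_blue rest_blue needle_file pin_vise tweezers".split():
        print(l,[(np.round(x["xyz"]).tolist(),round(x["confidence"],2)) for x in r.spot_point(c,l)[:3]])
print(r.camera_info("wrist"))
E
```

```text
pics
{'clock': 0.0, 'q': array([-1.15191424,  0.32183879, -0.07008096,  1.4516524 ,  0.02259088,
        1.37080052, -0.05691078]), 'qd': array([-4.10747549e-05, -6.87054223e-04, -1.33226303e-03,  6.29865576e-04,
        7.19005300e-04,  5.85732558e-04,  1.52215783e-03]), 'joint_torque': array([ 2.11506631e-04, -4.93586326e+01, -3.81679712e-01, -3.14326894e+01,
        1.31306730e-02,  1.13691995e-02,  3.12519001e-05]), 'position': array([255.82520722, 596.98650894, 241.22453743]), 'tcp_rot': array([-6.31417082e-01, -3.07718171e+00,  2.96710811e-03]), 'force': array([-0.15755526, -0.33662402, -0.33383478]), 'moment': array([ 0.04461317, -0.03891149, -0.0121919 ]), 'grip_force': 0.0, 'finger_gap': 0.9970141149156997}
top [[-0.021, -0.998, 0.052, 406.729], [-1.0, 0.021, -0.011, -49.657], [0.01, -0.053, -0.999, 1372.922], [0.0, 0.0, 0.0, 1.0]] [[507.12712048   0.         281.09232545]
 [  0.         507.12712048 204.48219912]
 [  0.           0.           1.        ]]
driver_red [([389.0, -456.0, -2.0], 0.5), ([477.0, -326.0, 4.0], 0.48)]
rest_red [([559.0, 187.0, -1.0], 0.81)]
driver_y
[... 865 characters left out ...]
.0], 0.58)]
rest_blue [([616.0, 350.0, 0.0], 0.68)]
needle_file [([527.0, -98.0, 1.0], 0.41)]
pin_vise [([479.0, -414.0, 1.0], 0.45)]
tweezers [([487.0, -249.0, -1.0], 0.45)]
{'intrinsics': array([[325.1922621 ,   0.        , 278.46969128],
       [  0.        , 325.1922621 , 209.8508733 ],
       [  0.        ,   0.        ,   1.        ]]), 'T_tool_cam': array([[ 8.42644134e-04, -9.46203464e-01, -3.23571158e-01,
         8.37461997e+01],
       [ 9.99999631e-01,  8.52018005e-04,  1.12684440e-04,
         6.97825235e-01],
       [ 1.69066045e-04, -3.23571133e-01,  9.46203833e-01,
        -1.31341825e+02],
       [ 0.00000000e+00,  0.00000000e+00,  0.00000000e+00,
         1.00000000e+00]])}
```

View pics/top0.png

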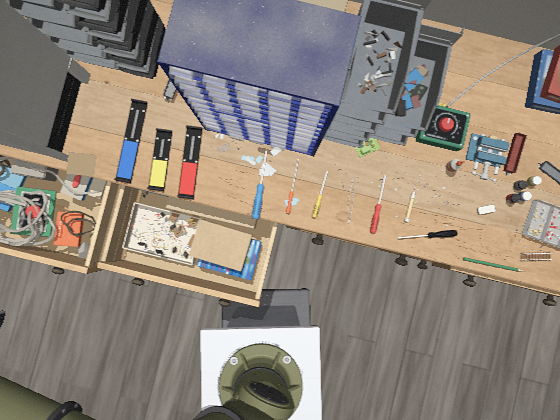

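View pics/side0.png

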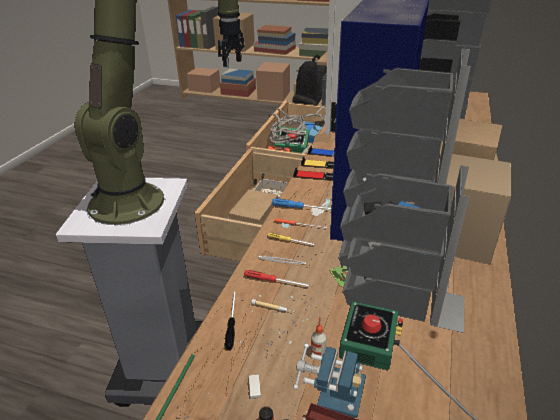

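The top view shows the drivers with handles towards the robot: blue at (258,195), yellow (319,200) and red (377,212). The rests are at (130,140), (160,158) and (190,162) with their pads towards the robot, and the black look-alike is at (430,235). Next I measure the axes by colour and the cabinet from depth.

```bash
cat > h.py <<'E'
import numpy as np,cv2
from station import r
from scipy.spatial.transform import Rotation as R
def world(c,uv,z):
    i=r.camera_info(c);K=i["intrinsics"];E=i["extrinsics"]
    uv=np.atleast_2d(uv).astype(float)
    d=np.c_[(uv-[K[0,2],K[1,2]])/K[0,0],np.ones(len(uv))]@E[:3,:3].T
    return E[:3,3]+d*((z-E[2,3])/d[:,2])[:,None]
def wworld(uv,z,s):
    i=r.camera_info("wrist");K=i["intrinsics"];T=i["T_tool_cam"]
    uv=np.atleast_2d(uv).astype(float)-[K[0,2],K[1,2]]
    rr=np.linalg.norm(uv,axis=1);th=rr/K[0,0]
    d=np.c_[uv/rr[:,None]*np.sin(th)[:,None],np.cos(th)]
    Rt=R.from_rotvec(s["tcp_rot"]).as_matrix()
    d=d@(Rt@T[:3,:3]).T; o=s["position"]+Rt@T[:3,3]
    return o+d*((z-o[2])/d[:,2])[:,None]
def mask(p,col):
    h=cv2.cvtColor(p,cv2.COLOR_RGB2HSV);H,S,V=[h[...,k].astype(int) for k in range(3)]
    g=(S>150)&(V>90)
    return {"red":g&((H<4)|(H>174)),"yellow":g&(H>21)&(H<33),"blue":g&(H>98)&(H<118)}[col]
def blobs(m,mn):
    n,l,st,_=cv2.connectedComponentsWithStats(m.astype(np.uint8),connectivity=8)
    return [np.argwhere(l==k)[:,::-1] for k in range(1,n) if st[k,4]>=mn]
def axis(P):
    c,_ ,_=cv2.minAreaRect(P[:,:2].astype(np.float32)); c=np.array(c)
    q=P[:,:2]-P[:,:2].mean(0);_,_,v=np.linalg.svd(q,full_matrices=False);a=v[0]
    if a[0]>0:a=-a
    t=q@a;w=q@v[1]
    return P[:,:2].mean(0)+a*(t.max()+t.min())/2+v[1]*(w.max()+w.min())/2,a,np.ptp(t),np.ptp(w)
E
python3 - <<'E'
from h import *
f=np.load("top0.npz");p,d=f["p"],f["d"]
for c,zh in(("red",10),("yellow",8),("blue",13)):
    for b in blobs(mask(p,c),25):
        for z in (4,zh):
            C,a,L,W=axis(world("top",b,z))
            if 300<C[0]<750 and abs(C[1])<600: print(c,len(b),b.mean(0).round(),"z",z,C.round(1),"ang",round(np.degrees(np.arctan2(a[1],a[0])),1),"LW",round(L),round(W))
i=r.camera_info("top");K=i["intrinsics"];E=i["extrinsics"]
v,u=np.mgrid[:420,:560];X=np.stack([(u-K[0,2])/K[0,0]*d,(v-K[1,2])/K[0,0]*d,d],-1)@E[:3,:3].T+E[:3,3]
m=(d>0)&(X[...,0]>550)&(X[...,1]>-500)&(X[...,1]<500)
for lo,hi in((60,120),(120,250),(250,400),(400,1200)):
    k=m&(X[...,2]>lo)&(X[...,2]<hi);Q=X[k]
    for y in range(-300,400,50):
        q=Q[abs(Q[:,1]-y)<25]
        if len(q):print(lo,hi,y,"xmin",np.percentile(q[:,0],1).round(),"zmax",q[:,2].max().round(),end=";")
    print()
E
```

```text
red 59 [443. 126.] z 4 [ 686.4 -516. ] ang -145.2 LW 39 28
red 59 [443. 126.] z 10 [ 685.1 -514. ] ang -145.2 LW 39 28
red 465 [188. 178.] z 4 [555.6 186.1] ang 172.0 LW 86 39
red 465 [188. 178.] z 10 [555. 185.] ang 172.0 LW 86 39
red 33 [ 77. 179.] z 4 [558.  484.8] ang 170.1 LW 25 15
red 33 [ 77. 179.] z 10 [557.3 482.5] ang 170.1 LW 25 15
blue 536 [127. 159.] z 4 [610.2 349. ] ang 168.0 LW 101 39
blue 536 [127. 159.] z 13 [608.9 346.4] ang 168.0 LW 100 39
blue 81 [236. 272.] z 4 [303.  58.] ang 91.4 LW 41 29
blue 81 [236. 272.] z 13 [303.7  57.3] ang 91.4 LW 41 29
60 120 -300 xmin 640.0 zmax 119.0;60 120 -250 xmin 644.0 zmax 120.0;60 120 -200 xmin 653.0 zmax 119.0;60 120 -150 xmin 607.0 zmax 119.0;60 120 -100 xmin 610.0 zmax 117.0;60 120 -50 xmin 623.0 zmax 118.0;60 120 0 xmin 639.0 zmax 118.0;60 120 50 xmin 653.0 zmax 119.0;60 120 100 xmin 668.0 zmax 117.0;60 120 150 xmin 676.0 zmax 115.0;60 120 250 xmin 832.0 zmax 120.0;60 120 300 xmin 827.0 zmax 119.0;60 120 350 xmin 839.0 zmax 119.0;
120 250 -300 xmin 624.0 zmax 241.0;120 250 -250 xmin 627.0 zmax 232.0;120 250 -200 xmin 640.0
[... 554 characters left out ...]
 390.0;250 400 0 xmin 639.0 zmax 394.0;250 400 50 xmin 654.0 zmax 390.0;250 400 100 xmin 668.0 zmax 399.0;250 400 150 xmin 678.0 zmax 400.0;250 400 250 xmin 828.0 zmax 400.0;250 400 300 xmin 826.0 zmax 398.0;250 400 350 xmin 839.0 zmax 400.0;
400 1200 -300 xmin 634.0 zmax 500.0;400 1200 -250 xmin 630.0 zmax 474.0;400 1200 -200 xmin 642.0 zmax 560.0;400 1200 -150 xmin 609.0 zmax 560.0;400 1200 -100 xmin 615.0 zmax 560.0;400 1200 -50 xmin 627.0 zmax 561.0;400 1200 0 xmin 640.0 zmax 560.0;400 1200 50 xmin 655.0 zmax 561.0;400 1200 100 xmin 670.0 zmax 560.0;400 1200 150 xmin 677.0 zmax 558.0;400 1200 250 xmin 828.0 zmax 453.0;400 1200 300 xmin 827.0 zmax 452.0;400 1200 350 xmin 839.0 zmax 444.0;
```

Run:
```python
from h import *
f=np.load("top0.npz");p=f["p"]
hsv=cv2.cvtColor(p,cv2.COLOR_RGB2HSV)
for u,v in((258,195),(258,205),(317,208),(319,203),(376,212),(374,222)):print(p[v,u],hsv[v,u])
print(R.from_rotvec(r.observe()["tcp_rot"]).as_matrix().round(3).tolist())
h=hsv.astype(int);H,S,V=h[...,0],h[...,1],h[...,2]
for c,z,m,(u0,u1,v0,v1) in(("red",10,(S>150)&((H<6)|(H>172)),(360,395,165,240)),("yellow",8,(S>150)&(H>20)&(H<34),(300,335,165,225)),("blue",13,(S>110)&(H>95)&(H<120),(245,275,170,230))):
    mm=np.zeros_like(m);mm[v0:v1,u0:u1]=m[v0:v1,u0:u1]
    for b in blobs(mm,20):
        C,a,L,W=axis(world("top",b,z));print(c,len(b),C.round(1),round(np.degrees(np.arctan2(a[1],a[0])),1),round(L),round(W))
```

```text
[119 182 225] [102 120 225]
[104 160 200] [103 122 200]
[227 213 123] [ 26 117 227]
[222 201 112] [ 24 126 222]
[230 102  99] [  1 145 230]
[194  99  94] [  2 131 194]
[[-0.919, 0.394, 0.0], [0.394, 0.919, 0.0], [-0.0, 0.0, -1.0]]
blue 231 [488.8  -2.3] 169.8 93 20
```

```bash
python3 - <<'E'
from h import *
f=np.load("top0.npz");p=f["p"]
h=cv2.cvtColor(p,cv2.COLOR_RGB2HSV).astype(int);H,S,V=h[...,0],h[...,1],h[...,2]
for c,z,m,(u0,u1,v0,v1) in(("red",10,(S>110)&((H<5)|(H>172)),(360,395,165,240)),("yellow",8,(S>105)&(H>20)&(H<34),(300,335,165,225)),("blue",13,(S>110)&(H>95)&(H<120),(245,275,170,230))):
    mm=np.zeros_like(m);mm[v0:v1,u0:u1]=m[v0:v1,u0:u1]
    for b in blobs(mm,20):
        C,a,L,W=axis(world("top",b,z));print(c,len(b),C.round(1),round(np.degrees(np.arctan2(a[1],a[0])),1),round(L),round(W))
E
cat > go.py <<'E'
# go.py x y z ang : shift from commanded(measured) pose in tool axes
import sys
from h import *
x,y,z,ang=map(float,sys.argv[1:5]);s=r.observe();M=R.from_rotvec(s["tcp_rot"]).as_matrix()
print("pos",s["position"].round(1),"yaw",np.degrees(np.arctan2(M[1,0],M[0,0])).round(1),"tilt",M[:,2].round(3),"F",s["force"].round(1),"gap",round(s["finger_gap"]*85.4,1),"t",round(s["clock"],2))
a=np.radians(ang);G=np.c_[[np.cos(a),np.sin(a),0],[np.sin(a),-np.cos(a),0],[0,0,-1]]
print("shift",(M.T@(np.array([x,y,z])-s["position"])).round(1),"turn",R.from_matrix(M.T@G).as_rotvec().round(4))
E
python3 go.py 470 0 240 170
```

```text
red 155 [ 436.5 -317.7] 166.0 78 16
yellow 111 [ 473.4 -161.4] 162.4 63 14
blue 231 [488.8  -2.3] 169.8 93 20
pos [256.1 597.5 242.3] yaw 156.8 tilt [ 0.  0. -1.] F [ 0.1 -1.  -0. ] gap 85.1 t 1.0
shift [-432.  -464.9    2.3] turn [ 1.000e-04  1.000e-04 -2.303e-01]
```

```bash
python3 -m jog '[[-29,-31,0,0,0,0,60],[-58,-62,0,0,0,0,60],[-86,-93,0,0,0,0,60],[-115,-124,0,0,0,0,60],[-144,-155,0,0,0,0,60]]'
python3 -m jog '[[-29,-31,0,0,0,0,60],[-58,-62,0,0,0,0,60],[-86,-93,0,0,0,0,60],[-115,-124,0,0,0,0,60],[-144,-155,0,0,0,0,60]]'
python3 -m jog '[[-29,-31,0,0,0,-0.05,60],[-58,-62,0,0,0,-0.1,60],[-86,-93,0,0,0,-0.15,60],[-115,-124,0,0,0,-0.2,60],[-144,-155,0,0,0,-0.23,60]]'
python3 go.py 488.8 -2.3 240 169.8
```

```text
clock: 1.5
position: [327.8, 396.6, 242.5]
tcp_rot: [0.631, 3.077, 0.001]
force: [0.1, 0.4, 0.9]
finger_gap: 0.705
grip_force: 0.0
clock: 2.0
position: [399.0, 197.5, 242.7]
tcp_rot: [0.631, 3.077, 0.002]
force: [0.2, 0.2, 0.2]
finger_gap: 0.697
grip_force: 0.0
clock: 2.5
position: [470.3, -1.8, 242.7]
tcp_rot: [0.271, 3.129, 0.001]
force: [0.9, 0.9, -0.8]
finger_gap: 0.701
grip_force: 0.0
pos [470.3  -1.8 242.7] yaw 170.1 tilt [ 0.001  0.001 -1.   ] F [ 0.9  0.9 -0.8] gap 59.9 t 2.5
shift [-18.3   2.6   2.8] turn [0.001 0.001 0.005]
```

```bash
python3 -m jog '[[-9,1,30,0,0,0,50],[-18,2.5,70,0,0,0,50],[-18,2.5,110,0,0,0,50],[-18,2.5,120,0,0,0,50]]'
cat > look.py <<'E'
import sys
from h import *
s=r.observe();p,d=r.snapshot("wrist");n=sys.argv[1];cv2.imwrite(f"pics/{n}.png",p[:,:,::-1])
h=cv2.cvtColor(p,cv2.COLOR_RGB2HSV).astype(int);H,S,V=h[...,0],h[...,1],h[...,2]
for c,z,m in(("red",10,(S>110)&((H<5)|(H>172))),("yellow",8,(S>105)&(H>20)&(H<34)),("blue",13,(S>105)&(H>95)&(H<120))):
    for b in blobs(m,300):
        C,a,L,W=axis(wworld(b,float(sys.argv[2]) if len(sys.argv)>2 else z,s));print(c,len(b),b.mean(0).round(),C.round(1),"ang",round(np.degrees(np.arctan2(a[1],a[0])),1),"LW",round(L),round(W))
E
python3 look.py w1; python3 go.py 488.8 -2.3 16 169.8
```

```text
clock: 2.9
position: [485.1, -1.1, 118.6]
tcp_rot: [-0.274, -3.123, 0.004]
force: [0.3, -0.3, -0.4]
finger_gap: 0.586
grip_force: 0.0
red 2573 [482. 245.] [553.1 183.1] ang 172.0 LW 86 39
yellow 847 [102. 227.] [ 474.6 -160. ] ang 162.0 LW 68 16
yellow 1475 [537. 244.] [569.8 263.6] ang 171.6 LW 73 41
blue 1569 [277.  39.] [358.2  21.2] ang 161.2 LW 71 22
blue 2716 [279. 212.] [490.1  -0.8] ang 169.6 LW 97 21
blue 446 [506. 178.] [488.2 207.4] ang -108.0 LW 46 13
pos [485.5  -1.  119.1] yaw 170.0 tilt [-0.006 -0.002 -1.   ] F [-1.6  0.9  0.1] gap 49.9 t 2.95
shift [ -4.   -0.4 103.1] turn [-0.0026 -0.0059  0.0031]
```

View pics/w1.png

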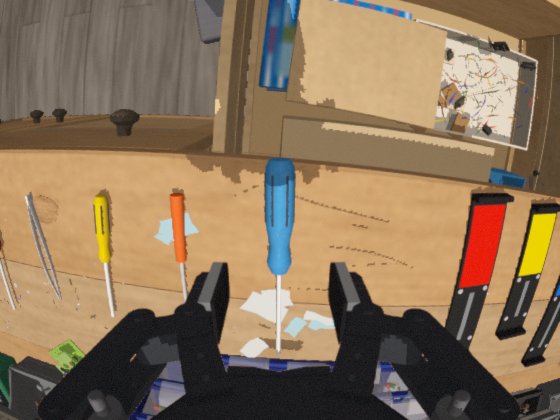

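The wrist view shows the blue driver at (279,212) between the open fingers, with the file at (179,230) clear of them. The wrist measurement agrees with the top view, so I descend and grip.

```bash
python3 -m jog '[[-4.5,0,40,0,0,0,50],[-4.5,0,80,0,0,0,50],[-4.5,0,95,0,0,0,50],[-4.5,0,104,0,0,0,50],[-4.5,0,104,0,0,0,50]]' 60
python3 -m jog '[[0,0,0,0,0,0,10],[0,0,0,0,0,0,10],[0,0,0,0,0,0,10],[0,0,0,0,0,0,10],[0,0,0,0,0,0,10]]' 60
python3 -m jog '[[0,0,-15,0,0,0,10],[0,0,-35,0,0,0,10],[10,0,-60,0,0,0,10],[20,0,-60,0,0,0,10],[20,0,-60,0,0,0,10]]'
python3 look.py w2; python3 go.py 460 0 75 170
```

```text
clock: 3.45
position: [493.2, -1.2, 18.9]
tcp_rot: [0.273, 3.129, 0.0]
force: [0.8, -0.4, -0.7]
finger_gap: 0.586
grip_force: 0.0
clock: 3.95
position: [494.2, -1.3, 20.3]
tcp_rot: [0.274, 3.126, 0.002]
force: [-1.4, 0.2, 6.7]
finger_gap: 0.238
grip_force: 60.7
clock: 4.45
position: [472.1, 2.5, 78.8]
tcp_rot: [0.273, 3.129, 0.003]
force: [-0.8, 0.3, -0.5]
finger_gap: 0.237
grip_force: 59.8
red 2691 [498. 275.] [552.  182.3] ang 172.1 LW 86 39
yellow 972 [ 81. 259.] [ 474.6 -159.6] ang 162.1 LW 69 16
yellow 1033 [550. 277.] [569.7 255.4] ang -173.5 LW 79 41
blue 1561 [270.  46.] [355.6  18.9] ang 164.3 LW 62 13
blue 6530 [278. 253.] [502.   -1.7] ang 170.1 LW 141 31
blue 711 [520. 197.] [479.2 195.7] ang -109.7 LW 41 19
pos [472.3   2.4  78.2] yaw 170.0 tilt [ 0.     0.001 -1.   ] F [-0.1  0.9 -2. ] gap 20.4 t 4.5
shift [11.7 -4.5  3.2] turn [ 0.0011 -0.0001  0.0003]
```

View pics/w2.png

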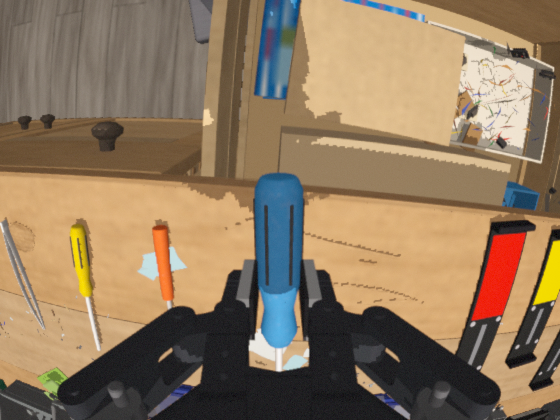

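```bash
cat >> h.py <<'E'
def pads(n,z=4,save=True,top=None):
    s=r.observe();p,d=r.snapshot("wrist")
    if save: cv2.imwrite(f"pics/{n}.png",p[:,:,::-1])
    h=cv2.cvtColor(p,cv2.COLOR_RGB2HSV).astype(int);H,S,V=h[...,0],h[...,1],h[...,2]
    for c,m in(("red",(S>150)&((H<5)|(H>172))),("yellow",(S>150)&(H>20)&(H<34)),("blue",(S>150)&(H>98)&(H<120))):
        for b in blobs(m,300):
            C,a,L,W=axis(wworld(b,z,s));print(c,len(b),b.mean(0).round(),b.min(0),b.max(0),C.round(1),"ang",round(np.degrees(np.arctan2(a[1],a[0])),1),"LW",round(L),round(W))
E
python3 - <<'E'
from h import *
s=r.observe();p,d=r.snapshot("wrist")
h=cv2.cvtColor(p,cv2.COLOR_RGB2HSV).astype(int);H,S=h[...,0],h[...,1]
b=max(blobs((S>105)&(H>95)&(H<120),3000),key=len);C,a,L,W=axis(wworld(b,72,s));print(C,L,W,C-s["position"][:2],np.degrees(np.arctan2(a[1],a[0])))
E
python3 -m jog '[[20,10,-20,0,0,0,10],[35,50,-20,0,0,0,10],[42,98,-20,0,0,0,10],[48,146,-20,0,0,0,10],[54,194,-20,0,0,0,10]]'
python3 -c "from h import *;pads('w3')"
python3 -m jog '[[-26,35,0,0,0,0.01,10],[-53,70,0,0,0,0.02,10],[-79,105,0,0,0,0.03,10],[-106,140,0,0,0,0.035,10],[-132,175,0,0,0,0.035,10]]'
python3 -c "from h import *;pads('w4')"
```

```text
[468.2483726    3.88647138] 98.28117750120234 21.46509915020941 [-4.03133454  1.52085417] 170.13518339496653
clock: 5.05
position: [453.2, 204.1, 97.6]
tcp_rot: [-0.275, -3.129, 0.0]
force: [0.5, -0.5, -0.5]
finger_gap: 0.239
grip_force: 59.8
red 538 [263. 336.] [256 291] [274 364] [555.8 173. ] ang 175.6 LW 86 14
red 700 [295. 338.] [283 291] [302 363] [560.4 201.4] ang 166.2 LW 85 19
yellow 580 [372. 303.] [351 295] [395 314] [546.6 271.8] ang -96.2 LW 40 19
blue 497 [133.  62.] [116  55] [149  70] [317.9 121.7] ang -107.4 LW 28 11
blue 6024 [278. 253.] [255 174] [302 346] [498.4 197. ] ang 170.1 LW 159 35
blue 2821 [371. 236.] [337 208] [411 262] [482.4 276.4] ang -111.9 LW 62 47
blue 409 [502. 235.] [492 215] [513 258] [506.6 400. ] ang 163.2 LW 43 14
blue 1552 [453. 322.] [432 296] [477 354] [599.  355.7] ang 178.1 LW 82 46
blue 670 [ 25. 393.] [  0 368] [ 62 419] [ 705.9 -263.4] ang 121.0 LW 350 50
clock: 5.6
position: [614.9, 352.5, 96.4]
tcp_rot: [-0.329, -3.123, 0.002]
force: [0.2, 0.1, -0.5]
finger_gap: 0.235
grip_force: 59.8
red 360 [519.  24.] [509   8] [530  39] [490.  582.5] ang -134.8 LW 26 24
red 509 [431. 111.] [422  93] [440 129] [556.3 479.1] ang 158.0 LW 27 14
red 3574 [ 70. 190.] [ 43 138] [ 99 241] [557.  187.5] ang 172.0 LW 87 40
yellow 4429 [156. 187.] [126 139] [186 234] [572.8 267.7] ang 171.4 LW 72 40
blue 307 [98. 37.] [93  0] [103  65] [442.8 252.5] ang 166.9 LW 53 9
blue 7829 [276. 230.] [247 146] [302 347] [649.3 344.1] ang 169.5 LW 180 40
blue 380 [ 56. 324.] [ 33 314] [ 79 333] [686.3  91.9] ang -104.2 LW 70 16
blue 2318 [ 57. 378.] [ 15 323] [ 98 419] [816.  -18.6] ang 124.6 LW 409 81
```

View pics/w4.png

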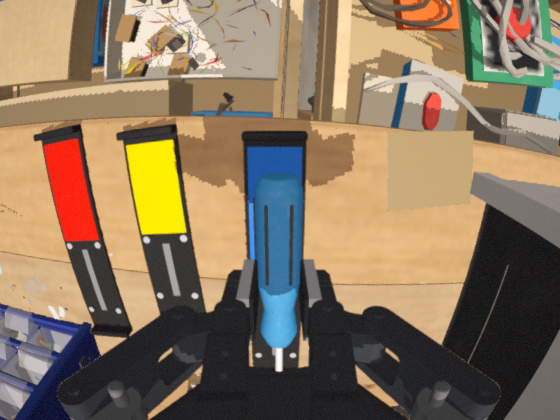

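The blue driver is held above the blue rest at (275,230). The red pad is at (70,190) and the yellow at (156,187), each with a black stop at the handle end. I now check the pad centres against the strip ends.

Run:
```python
from h import *
s=r.observe()
for n,pts in (("blue",((244,134),(306,134))),("red",((36,137),(80,127))),("yel",((117,133),(177,127)))):
    q=wworld(pts,14,s);print(n,q.round(1).tolist(),"mid",q.mean(0).round(1))
q=wworld([(95,334),(130,332)],14,s);print("red blade end",q.round(1).tolist())
# blue pad visible sides: rows 150-172 at z=4
q=wworld([(247,148),(303,148),(248,240),(275,148)],4,s);print(q.round(1).tolist())
# top cam strip extents: black profile along axis
p=np.load("top0.npz")["p"];i=r.camera_info("top");K,E=i["intrinsics"],i["extrinsics"]
for n,C,a in(("red",(556,186.5),172),("yellow",(572,267),171.5),("blue",(610,349),168)):
    a=np.radians(a);u=np.array([np.cos(a),np.sin(a)])
    for z,rg in ((14,range(-220,91,3)),):
        P=np.array([[*(np.array(C)+u*t),z] for t in rg]);c=(P-E[:3,3])@E[:3,:3];px=np.c_[c[:,0],c[:,1]]/c[:,2:]*K[0,0]+[K[0,2],K[1,2]]
        print(n," ".join(f"{t}:{int(p[int(round(v)),int(round(w))].sum())}" for t,(w,v) in zip(rg,px) if t<-90 or t>35))
```

```text
blue [[552.3, 350.2, 14.0], [560.5, 389.6, 14.0]] mid [556.4 369.9  14. ]
red [[508.8, 185.7, 14.0], [515.3, 232.1, 14.0]] mid [512.  208.9  14. ]
yel [[528.8, 262.1, 14.0], [537.0, 307.2, 14.0]] mid [532.9 284.6  14. ]
red blade end [[696.2, 161.4, 14.0], [695.9, 204.4, 14.0]]
[[562.9, 348.8, 4.0], [570.8, 386.4, 4.0], [630.0, 333.6, 4.0], [567.0, 367.6, 4.0]]
red -220:403 -217:511 -214:587 -211:530 -208:487 -205:513 -202:521 -199:516 -196:472 -193:479 -190:479 -187:493 -184:405 -181:310 -178:269 -175:125 -172:140 -169:492 -166:572 -163:557 -160:541 -157:527 -154:549 -151:565 -148:554 -145:551 -142:563 -139:202 -136:12 -133:76 -130:157 -127:147 -124:148 -121:159 -118:162 -115:153 -112:368 -109:419 -106:496 -103:495 -100:496 -97:404 -94:418 -91:416 38:429 41:450 44:176 47:108 50:242 53:147 56:267 59:305 62:373 65:379 68:379 71:377 74:388 77:387 80:380 83:370 86:601 89:594
yellow -220:496 -217:490 -214:495 -211:514 -208:353 -205:189 -202:180 -199:290 -196:383 -193:485 -190:538 -187:535 -184:524 -181:503 -178:526 -175:543 -172:540 -169:527 -166:500 -163:540 -160:517 -157:500 -154:499 -151:517 -148:552 -145:524 -142:525 -139:540 -136:540 -133:542 -130:542 -127:557 -124:554 -121:566 -118:268 -115:206 -112:26 -109:85 -106:131 -103:155 -100:162 -97:140 -94:140 -91:205 38:209 41:104 44:234 47:104 50:321 53:441 56:316 59:362 62:363 65:358 68:362 71:369 74:366 77:365 80:366 83:360 86:364 89:351
blue -220:520 -217:505 -214:504 -211:508 -208:519 -205:523 -202:516 -199:503 -196:480 -193:492 -190:507 -187:431 -184:485 -181:526 -178:517 -175:508 -172:505 -169:516 -166:558 -163:148 -160:166 -157:69 -154:133 -151:155 -148:123 -145:153 -142:157 -139:152 -136:390 -133:402 -130:402 -127:478 -124:311 -121:372 -118:389 -115:432 -112:479 -109:313 -106:379 -103:397 -100:440 -97:373 -94:409 -91:402 38:443 41:447 44:443 47:460 50:342 53:117 56:154 59:163 62:171 65:335 68:463 71:375 74:383 77:365 80:373 83:601 86:591 89:523
```

```bash
python3 go.py 612 348.6 60 168
python3 - <<'E'
from h import *
s=r.observe()
print(wworld([(247,148),(303,148),(275,148),(70,190),(278.5,300)],4,s).round(1).tolist())
E
python3 -c "from h import *;pads('w5',save=False)"
```

```text
pos [618.5 358.3  94.5] yaw 168.2 tilt [ 0.003  0.002 -1.   ] F [ 3.8  5.  -0.4] gap 20.1 t 5.65
shift [  4.4 -10.9  34.4] turn [0.0021 0.0025 0.0034]
[[562.9, 348.8, 4.0], [570.8, 386.4, 4.0], [567.0, 367.6, 4.0], [559.6, 197.2, 4.0], [687.9, 344.9, 4.0]]
red 373 [516.  21.] [505   4] [527  36] [490.7 582.9] ang -134.1 LW 26 23
red 514 [426. 108.] [417  90] [435 126] [557.1 480.2] ang 158.5 LW 27 13
red 3500 [ 62. 188.] [ 36 135] [ 90 238] [557.  187.5] ang 172.1 LW 87 40
yellow 4414 [146. 184.] [116 136] [176 232] [572.8 267.7] ang 171.6 LW 73 40
blue 313 [92. 35.] [87  0] [97 61] [444.9 254.5] ang 167.5 LW 50 9
blue 8696 [270. 226.] [237 143] [302 347] [650.6 348. ] ang 172.3 LW 182 50
blue 388 [ 49. 322.] [ 26 312] [ 72 331] [686.1  91.6] ang -104.5 LW 70 16
blue 2846 [ 51. 379.] [  4 321] [ 93 419] [829.4 -34.7] ang 123.5 LW 452 93
```

```bash
python3 -m jog '[[0,-9.5,20,0,0,0,10],[0,-9.5,45,0,0,0,10],[0,-9.5,55,0,0,0,10],[0,-9.5,55,0,0,0,10],[0,-9.5,55,0,0,0,10]]'
python3 go.py 616.5 349 25.5 168; python3 -c "from h import *;pads('w6',save=True)"
```

```text
clock: 6.2
position: [612.0, 342.6, 43.6]
tcp_rot: [0.329, 3.124, 0.0]
force: [0.3, 0.5, -0.1]
finger_gap: 0.236
grip_force: 59.8
pos [612.  342.6  43.6] yaw 168.0 tilt [ 0.  0. -1.] F [ 0.3  0.5 -0.1] gap 20.2 t 6.2
shift [-3.1  7.2 18.2] turn [ 0.0003  0.0002 -0.0001]
red 659 [465. 116.] [455  95] [475 136] [553.3 466.2] ang 158.7 LW 25 13
red 4623 [ 41. 211.] [  9 149] [ 76 271] [557.1 187.5] ang 172.1 LW 87 40
yellow 6628 [141. 210.] [102 151] [180 267] [572.8 267.6] ang 171.3 LW 72 40
blue 410 [81. 34.] [75  0] [87 59] [454.9 259.4] ang 167.8 LW 39 9
blue 463 [428. 109.] [419  83] [437 134] [546.3 442.4] ang 158.0 LW 31 6
blue 9371 [288. 238.] [254 160] [327 347] [624.  345.4] ang 163.1 LW 131 44
blue 526 [ 37. 358.] [ 12 344] [ 63 370] [688.1  90. ] ang -103.0 LW 73 23
blue 951 [ 52. 396.] [ 27 358] [ 75 419] [754.4  58.2] ang 127.4 LW 218 53
```

View pics/w6.png

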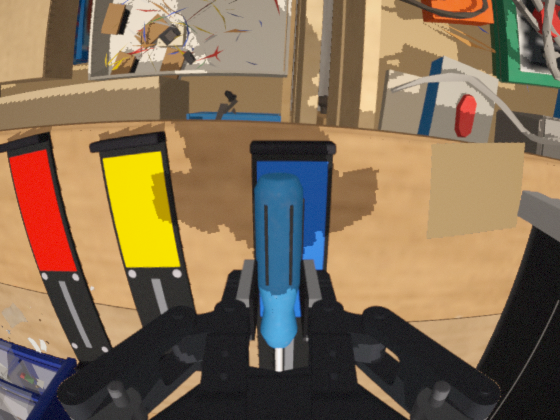

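The view shows the handle (278) left of the pad centre (292), which agrees with the computed shift of about +7 mm in y. I correct it, lower the driver and release.

```bash
python3 -m jog '[[-3,7,5,0,0,0,10],[-3,7,12,0,0,0,10],[-3,7,16,0,0,0,10],[-3,7,18,0,0,0,10],[-3,7,18,0,0,0,10]]'
python3 go.py 616.5 349 25.5 168
```

```text
clock: 6.75
position: [616.0, 348.5, 24.9]
tcp_rot: [-0.329, -3.124, 0.001]
force: [-0.9, 0.2, -0.6]
finger_gap: 0.236
grip_force: 59.8
pos [616.  348.5  24.9] yaw 168.0 tilt [-0.001 -0.    -1.   ] F [-0.9  0.2 -0.6] gap 20.2 t 6.75
shift [-0.4  0.6 -0.6] turn [-0.0005 -0.0005 -0.0004]
```

```bash
python3 -m jog '[[0,0,0.5,0,0,0,20],[0,0,0.5,0,0,0,24],[0,0,0,0,0,0,34],[0,0,0,0,0,0,42],[0,0,0,0,0,0,45]]'
python3 -m jog '[[0,0,-15,0,0,0,45],[0,0,-50,0,0,0,45],[0,0,-90,0,0,0,45],[0,0,-90,0,0,0,45],[0,0,-90,0,0,0,45]]'
python3 -c "from h import *;pads('w7',z=14)"; python3 go.py 450 200 115 168;python3 go.py 474.6 -160 115 162.2
```

```text
clock: 7.25
position: [616.4, 348.8, 25.6]
tcp_rot: [0.329, 3.124, 0.0]
force: [-0.5, 0.8, -0.2]
finger_gap: 0.525
grip_force: 0.0
clock: 7.75
position: [617.4, 349.3, 118.3]
tcp_rot: [0.329, 3.121, 0.004]
force: [-0.7, -0.4, -1.0]
finger_gap: 0.527
grip_force: 0.0
red 334 [508.  24.] [497   8] [519  38] [491.  576.5] ang -133.8 LW 26 22
red 446 [424. 106.] [415  90] [432 123] [556.4 476.2] ang 158.1 LW 27 13
red 3347 [ 84. 180.] [ 59 130] [111 228] [556.1 194.9] ang 172.1 LW 84 38
yellow 3936 [167. 176.] [139 131] [195 220] [571.2 271.7] ang 171.4 LW 69 38
blue 4901 [278. 196.] [252 138] [303 265] [611.4 350.9] ang 168.0 LW 103 37
blue 348 [ 66. 310.] [ 43 302] [ 89 319] [680.  103.7] ang -105.0 LW 67 14
blue 2200 [ 60. 366.] [  0 310] [105 419] [801.6 -44.4] ang 122.0 LW 459 92
pos [616.4 348.8 116.3] yaw 168.0 tilt [ 0.001  0.001 -1.   ] F [-0.5  0.1 -0.8] gap 45.4 t 7.8
shift [ 131.7 -180.2    1.1] turn [ 0.001   0.0007 -0.0003]
pos [616.4 348.8 116.3] yaw 168.0 tilt [ 0.001  0.001 -1.   ] F [-0.5  0.1 -0.8] gap 45.4 t 7.8
shift [  32.7 -527.2    0.8] turn [0.001  0.0006 0.1009]
```

View pics/w7.png

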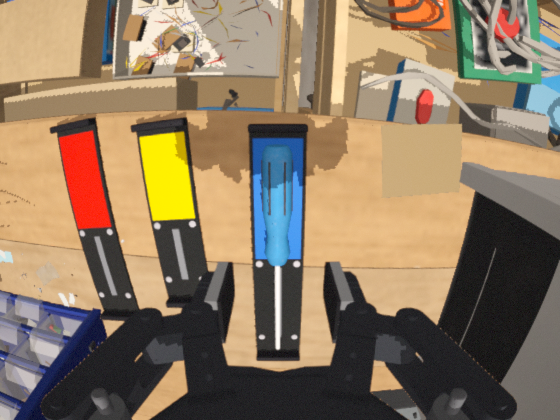

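The blue driver lies centred across and straight. I check its position along the rest numerically.

Run:
```python
from h import *
s=r.observe()
p=cv2.imread("pics/w7.png")[:,:,::-1].astype(int)
for v in list(range(124,150,2))+list(range(256,272,2))+list(range(338,366,2)):print(v,p[v,278].tolist(),end=' ')
print()
for n,px,z in (("butt",(277,146),11),("junction",(277,265),13),("tip",(278,349),14),("stopH outer",(278,125),14),("stopB outer",(278,360),14)):print(n,wworld([px],z,s).round(1)[0])
```

```text
124 [52, 41, 37] 126 [39, 36, 39] 128 [38, 37, 39] 130 [37, 33, 37] 132 [32, 28, 31] 134 [34, 35, 32] 136 [33, 38, 37] 138 [35, 70, 128] 140 [35, 87, 162] 142 [34, 87, 162] 144 [37, 87, 139] 146 [41, 95, 133] 148 [62, 121, 163] 256 [98, 190, 238] 258 [97, 185, 234] 260 [95, 183, 231] 262 [95, 179, 228] 264 [97, 180, 228] 266 [214, 222, 231] 268 [255, 250, 246] 270 [255, 250, 245] 338 [255, 252, 246] 340 [255, 252, 245] 342 [255, 252, 246] 344 [255, 251, 245] 346 [255, 252, 245] 348 [250, 243, 237] 350 [72, 67, 67] 352 [27, 26, 25] 354 [21, 21, 24] 356 [25, 18, 24] 358 [53, 48, 50] 360 [95, 79, 66] 362 [220, 186, 140] 364 [223, 189, 143] 
butt [565.6 359.4  11. ]
junction [659.7 339.3  13. ]
tip [751.  320.7  14. ]
stopH outer [550.5 363.3  14. ]
stopB outer [766.1 317.5  14. ]
```

```bash
python3 -m jog '[[27,-36,0,0,0,0,45],[53,-72,0,0,0,0,45],[79,-108,0,0,0,0,45],[106,-144,0,0,0,0,45],[132,-180,0,0,0,0,45]]'
python3 -m jog '[[-12,-43,0,0,0,0.02,45],[-25,-86,0,0,0,0.04,45],[-37,-130,0,0,0,0.06,45],[-49,-173,0,0,0,0.08,45],[-60,-210,0,0,0,0.1,45]]'
python3 go.py 474.6 -160 115 162.2
```

```text
clock: 8.3
position: [447.2, 198.5, 113.9]
tcp_rot: [-0.328, -3.122, 0.003]
force: [1.3, 0.0, 0.4]
finger_gap: 0.525
grip_force: 0.0
clock: 8.8
position: [463.3, -20.1, 114.5]
tcp_rot: [-0.487, -3.102, 0.001]
force: [0.6, -0.3, -1.1]
finger_gap: 0.525
grip_force: 0.0
pos [463.3 -20.1 114.5] yaw 162.1 tilt [-0.002 -0.    -1.   ] F [ 0.6 -0.3 -1.1] gap 44.8 t 8.8
shift [ -53.6 -129.7   -0.5] turn [-0.0006 -0.0017 -0.0009]
```

```bash
python3 -m jog '[[-20,-45,0,0,0,0,45],[-40,-90,10,0,0,0,45],[-54,-128,20,0,0,0,45],[-54,-128,20,0,0,0,45],[-54,-128,20,0,0,0,45]]'
python3 look.py w8; python3 go.py 474.6 -160 18 162.2
```

```text
clock: 9.3
position: [475.7, -156.8, 94.2]
tcp_rot: [-0.488, -3.1, 0.001]
force: [0.4, 0.3, -0.5]
finger_gap: 0.524
grip_force: 0.0
red 1413 [ 80. 232.] [ 438.  -316.2] ang 165.7 LW 81 20
yellow 1442 [273. 218.] [ 474.4 -160.2] ang 162.7 LW 66 14
blue 684 [397.  33.] [370.  -36.8] ang 165.5 LW 46 17
pos [ 476.3 -155.4   94.5] yaw 162.2 tilt [-0.002  0.001 -1.   ] F [ 0.7 -0.   0.5] gap 44.9 t 9.35
shift [ 0.  -4.9 76.5] turn [-0.0001 -0.0022  0.0008]
```

```bash
python3 -m jog '[[0,-5,30,0,0,0,42],[0,-5,60,0,0,0,40],[0,-5,74,0,0,0,40],[0,-5,77,0,0,0,40],[0,-5,77,0,0,0,40]]' 40
python3 -m jog '[[0,0,0,0,0,0,40]]';python3 go.py 474.6 -160 16 162.5
```

```text
clock: 9.85
position: [475.8, -160.1, 18.5]
tcp_rot: [-0.482, -3.104, -0.0]
force: [0.1, -0.6, -0.1]
finger_gap: 0.472
grip_force: 0.0
clock: 9.95
position: [476.7, -160.7, 19.5]
tcp_rot: [0.483, 3.102, 0.001]
force: [0.2, 0.2, 0.9]
finger_gap: 0.466
grip_force: 0.0
pos [ 476.7 -160.7   19.5] yaw 162.3 tilt [ 0.002  0.    -1.   ] F [0.2 0.2 0.9] gap 39.8 t 9.95
shift [2.2 0.  3.4] turn [ 0.0007  0.002  -0.0036]
```

```bash
python3 -m jog '[[1.5,0,4,0,0,0,40],[1.5,0,4,0,0,0,26],[1.5,0,4,0,0,0,18],[1.5,0,4,0,0,0,5],[1.5,0,4,0,0,0,5]]' 40
python3 -m jog '[[0,0,0,0,0,0,5],[0,0,0,0,0,0,5]]';python3 go.py 474.6 -160 16 162.5
```

```text
clock: 10.45
position: [474.5, -160.5, 14.8]
tcp_rot: [0.485, 3.103, 0.0]
force: [-0.7, 0.5, 3.0]
finger_gap: 0.148
grip_force: 40.9
clock: 10.65
position: [474.5, -160.5, 14.7]
tcp_rot: [0.485, 3.103, 0.0]
force: [-1.0, -0.0, 6.4]
finger_gap: 0.147
grip_force: 41.2
pos [ 474.5 -160.5   14.7] yaw 162.2 tilt [ 0.001  0.    -1.   ] F [-1.  -0.   6.4] gap 12.5 t 10.65
shift [ 0.   0.5 -1.3] turn [ 0.0003  0.0006 -0.0044]
```

```bash
python3 -m jog '[[0,0,-10,0,0,0,5],[0,0,-30,0,0,0,5],[10,-3,-55,0,0,0,5],[24,-8,-75,0,0,0,5],[24,-8,-80,0,0,0,5]]'
python3 -m jog '[[13,40,0,0,0,0,5],[26,80,0,0,0,0,5],[38,120,0,0,0,0,5],[51,160,0,0,0,0,5],[64,200,0,0,0,0,5]]'
python3 -m jog '[[15,47,0,0,0,-0.04,5],[30,95,0,0,0,-0.08,5],[46,143,0,0,0,-0.12,5],[46,143,0,0,0,-0.162,5],[46,143,0,0,0,-0.162,5]]'
python3 go.py 575 267.5 50 171.5
```

```text
clock: 11.15
position: [448.5, -161.3, 96.1]
tcp_rot: [0.486, 3.101, 0.002]
force: [0.3, 0.4, -0.7]
finger_gap: 0.146
grip_force: 40.5
clock: 11.65
position: [448.7, 51.2, 94.0]
tcp_rot: [0.485, 3.104, 0.001]
force: [0.9, -0.1, -0.5]
finger_gap: 0.148
grip_force: 40.5
clock: 12.15
position: [448.1, 201.2, 93.5]
tcp_rot: [-0.226, -3.133, 0.002]
force: [0.0, -0.6, -1.0]
finger_gap: 0.152
grip_force: 40.5
pos [448.1 201.2  93.5] yaw 171.8 tilt [-0.001 -0.001 -1.   ] F [ 0.  -0.6 -1. ] gap 13.0 t 12.15
shift [-116.1   83.9   43.3] turn [-0.001  -0.0007  0.0045]
```

```bash
python3 -m jog '[[-38,28,0,0,0,0.004,5],[-77,56,10,0,0,0.004,5],[-116,84,25,0,0,0.004,5],[-116,84,45,0,0,0.004,5],[-116,84,45,0,0,0.004,5]]'
python3 -c "from h import *;pads('w9',z=4)"; python3 go.py 575 267.5 19.5 171.5
```

```text
clock: 12.65
position: [574.4, 262.7, 45.0]
tcp_rot: [-0.242, -3.127, 0.009]
force: [-2.4, -0.9, -0.8]
finger_gap: 0.145
grip_force: 40.5
red 470 [529. 159.] [521 141] [538 177] [540.1 437.4] ang 161.3 LW 25 15
red 7397 [153. 233.] [114 168] [190 300] [557.  187.6] ang 171.9 LW 87 40
yellow 6561 [285. 241.] [251 186] [321 332] [586.3 264.2] ang 167.6 LW 103 42
blue 756 [307. 141.] [281 130] [334 151] [514.  288.3] ang -104.3 LW 28 9
blue 617 [498. 154.] [486 131] [509 178] [534.  408.7] ang 158.8 LW 33 11
blue 344 [357. 149.] [340 139] [372 157] [521.2 314.2] ang -100.4 LW 18 9
blue 5496 [420. 264.] [384 204] [461 336] [611.2 351.6] ang 171.3 LW 103 43
pos [574.6 262.9  46.9] yaw 171.1 tilt [-0.004 -0.004 -1.   ] F [-0.7 -0.6 -0.4] gap 12.5 t 12.7
shift [ 0.2  4.8 27.4] turn [-0.0043 -0.0037 -0.0064]
```

View pics/w9.png

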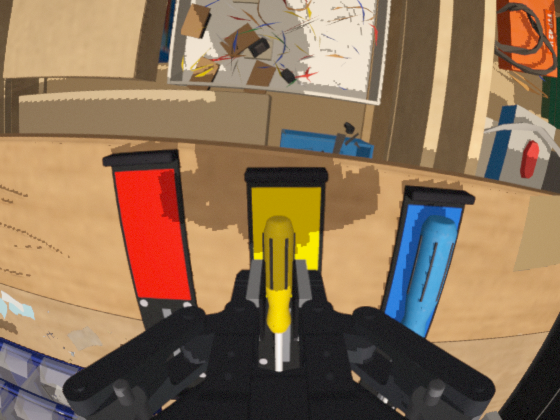

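The yellow driver (279) hangs over its pad (centre 286), so it needs about 5 mm more in +y, as computed.

```bash
python3 -m jog '[[0,4.5,8,0,0,0,5],[0,4.5,18,0,0,0,5],[0,4.5,24,0,0,0,5],[0,4.5,25,0,0,0,5],[0,4.5,25,0,0,0,5]]'
python3 -m jog '[[0,0,0,0,0,0,5]]'; python3 go.py 575 267.5 19.5 171.5
```

```text
clock: 13.2
position: [576.2, 269.8, 24.4]
tcp_rot: [-0.238, -3.132, -0.0]
force: [-0.3, -0.4, -0.1]
finger_gap: 0.147
grip_force: 40.5
clock: 13.3
position: [576.6, 270.0, 24.8]
tcp_rot: [0.238, 3.132, 0.001]
force: [-0.3, 0.3, -0.4]
finger_gap: 0.15
grip_force: 40.5
pos [576.6 270.   24.8] yaw 171.3 tilt [ 0.001  0.    -1.   ] F [-0.3  0.3 -0.4] gap 12.8 t 13.3
shift [ 1.2 -2.7  5.3] turn [ 0.0006  0.0006 -0.0035]
```

```bash
python3 -m jog '[[1,-2.5,2,0,0,-0.003,5],[1,-2.5,4.5,0,0,-0.003,5],[1,-2.5,5,0,0,-0.003,5],[1,-2.5,5,0,0,-0.003,5],[1,-2.5,5,0,0,-0.003,5]]';python3 go.py 575 267.5 19.5 171.5
python3 -m jog '[[0,0,0,0,0,0,16],[0,0,0,0,0,0,20],[0,0,0,0,0,0,28],[0,0,0,0,0,0,36],[0,0,0,0,0,0,38]]'
python3 -m jog '[[0,0,-15,0,0,0,38],[0,0,-50,0,0,0,38],[0,0,-95,0,0,0,38],[0,0,-95,0,0,0,38],[0,0,-95,0,0,0,38]]'
python3 -c "from h import *;pads('w10',z=14)"; python3 go.py 450 200 115 171.5
```

```text
clock: 13.8
position: [575.1, 267.6, 19.3]
tcp_rot: [0.234, 3.133, 0.0]
force: [0.4, -0.3, -1.1]
finger_gap: 0.15
grip_force: 40.5
pos [575.1 267.6  19.3] yaw 171.5 tilt [ 0.  0. -1.] F [ 0.4 -0.3 -1.1] gap 12.8 t 13.8
shift [ 0.  -0.1 -0.2] turn [ 0.0001  0.0001 -0.0005]
clock: 14.3
position: [575.1, 267.7, 19.4]
tcp_rot: [0.233, 3.133, 0.0]
force: [0.1, -0.2, -0.7]
finger_gap: 0.448
grip_force: 0.0
clock: 14.8
position: [576.2, 268.2, 117.1]
tcp_rot: [0.233, 3.129, 0.004]
force: [0.2, -0.5, -0.2]
finger_gap: 0.445
grip_force: 0.0
red 355 [486. 146.] [479 131] [494 161] [543.6 449.4] ang 158.9 LW 27 14
red 4608 [176. 198.] [149 147] [203 249] [554.1 191.5] ang 172.1 LW 84 38
yellow 4195 [276. 203.] [250 160] [301 250] [570.8 268.1] ang 171.6 LW 73 38
blue 336 [459. 141.] [450 122] [467 160] [536.6 421.4] ang 158.7 LW 33 9
blue 324 [295. 130.] [276 124] [315 136] [515.2 290.6] ang -104.6 LW 28 7
blue 4329 [379. 232.] [350 175] [411 293] [610.3 347.3] ang 168.9 LW 106 39
blue 441 [161. 400.] [138 377] [176 419] [797.6  90.2] ang 135.6 LW 124 21
pos [575.1 267.7 115.2] yaw 171.5 tilt [ 0.001  0.001 -1.   ] F [ 0.5  0.3 -0.9] gap 38.2 t 14.85
shift [ 1.137e+02 -8.550e+01  1.000e-01] turn [ 0.001   0.0007 -0.0004]
```

View pics/w10.png

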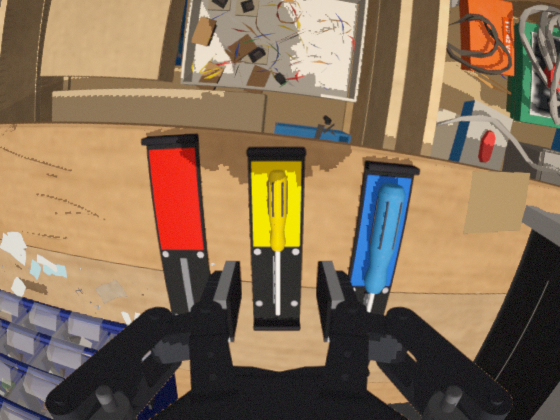

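The yellow driver lies straight and centred on its rest (handle at 277,210; tip at 278,318). Next is red.

```bash
python3 -m jog '[[38,-29,0,0,0,0,42],[76,-57,0,0,0,0,42],[114,-86,0,0,0,0,42],[114,-86,0,0,0,0,42]]'
python3 -m jog '[[-6,-48,0,0,0,0.02,42],[-12,-95,0,0,0,0.04,42],[-19,-143,0,0,0,0.06,42],[-25,-190,0,0,0,0.08,42],[-32,-238,0,0,0,0.098,42]]'
python3 go.py 438 -316.5 100 165.8
```

```text
clock: 15.25
position: [441.3, 195.0, 110.6]
tcp_rot: [-0.234, -3.122, 0.007]
force: [1.1, 0.4, 0.5]
finger_gap: 0.493
grip_force: 0.0
clock: 15.75
position: [445.1, -42.3, 113.8]
tcp_rot: [-0.387, -3.117, 0.0]
force: [1.1, -0.5, 0.1]
finger_gap: 0.49
grip_force: 0.0
pos [445.1 -42.3 113.8] yaw 165.8 tilt [-0.001  0.    -1.   ] F [ 1.1 -0.5  0.1] gap 41.8 t 15.75
shift [ -60.1 -267.6   13.7] turn [-0.0001 -0.0009  0.0009]
```

```bash
python3 -m jog '[[-11,-48,0,0,0,0,42],[-22,-96,0,0,0,0,42],[-33,-144,0,0,0,0,42],[-43,-192,0,0,0,0,42],[-53,-235,0,0,0,0,42]]'
python3 -m jog '[[-7,-33,0,0,0,0,42],[-7,-33,14,0,0,0,42],[-7,-33,14,0,0,0,42],[-7,-33,14,0,0,0,42]]'
python3 look.py w11; python3 go.py 438 -316.5 17 165.8
```

```text
clock: 16.25
position: [439.1, -283.7, 113.9]
tcp_rot: [-0.387, -3.117, 0.0]
force: [0.5, 0.7, 1.1]
finger_gap: 0.49
grip_force: 0.0
clock: 16.65
position: [438.3, -313.6, 99.2]
tcp_rot: [-0.384, -3.116, -0.002]
force: [-0.0, 0.7, -0.1]
finger_gap: 0.493
grip_force: 0.0
red 2006 [272. 215.] [ 437.6 -317.2] ang 166.0 LW 81 17
blue 1834 [497. 362.] [741.3 -58.2] ang -152.5 LW 350 77
pos [ 438.8 -313.6   99.8] yaw 166.0 tilt [-0.001  0.001 -1.   ] F [-0.3  0.4  0.4] gap 42.3 t 16.7
shift [-0.  -3.1 82.8] turn [ 0.001  -0.0014  0.0031]
```

View pics/w11.png

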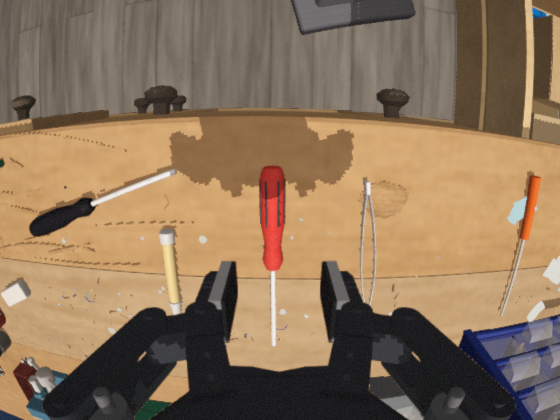

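The wrist view shows the red driver at (272,215) between the fingers. The pin vise (170,270) and tweezers (368,240) are well clear.

```bash
python3 -m jog '[[0,-3.5,30,0,0,0,40],[0,-3.5,60,0,0,0,40],[0,-3.5,76,0,0,0,40],[0,-3.5,79,0,0,0,40],[0,-3.5,79,0,0,0,40]]' 50
python3 -m jog '[[0,0,0,0,0,0,40]]';python3 go.py 437.6 -317.1 17 166
```

```text
clock: 17.2
position: [438.2, -318.2, 21.6]
tcp_rot: [0.385, 3.118, 0.0]
force: [-0.0, -0.5, -0.4]
finger_gap: 0.472
grip_force: 0.0
clock: 17.3
position: [438.8, -319.0, 22.6]
tcp_rot: [0.386, 3.116, -0.001]
force: [-0.0, -0.2, -0.6]
finger_gap: 0.466
grip_force: 0.0
pos [ 438.8 -319.    22.6] yaw 165.9 tilt [ 0.002 -0.001 -1.   ] F [-0.  -0.2 -0.6] gap 39.8 t 17.3
shift [1.6 1.5 5.6] turn [-0.0002  0.0022 -0.002 ]
```

```bash
python3 -m jog '[[1.5,1.5,5.5,0,0,0,40],[1.5,1.5,5.5,0,0,0,28],[1.5,1.5,5.5,0,0,0,18],[1.5,1.5,5.5,0,0,0,5],[1.5,1.5,5.5,0,0,0,5]]' 50
python3 -m jog '[[0,0,0,0,0,0,5],[0,0,0,0,0,0,5]]';python3 go.py 437.6 -317.1 17 166
python3 -m jog '[[0,0,-10,0,0,0,5],[0,0,-35,0,0,0,5],[0,0,-60,0,0,0,5],[-10,0,-80,0,0,0,5],[-10,0,-80,0,0,0,5]]'
python3 look.py w12 88;python3 go.py 450 -150 95 166
```

```text
clock: 17.8
position: [436.9, -316.9, 16.2]
tcp_rot: [0.387, 3.117, 0.0]
force: [-1.1, 0.0, 4.7]
finger_gap: 0.187
grip_force: 51.1
clock: 18.0
position: [436.9, -317.0, 16.2]
tcp_rot: [0.387, 3.117, 0.0]
force: [-0.3, 1.4, 5.8]
finger_gap: 0.183
grip_force: 51.3
pos [ 436.9 -317.    16.2] yaw 165.9 tilt [ 0.  0. -1.] F [-0.3  1.4  5.8] gap 15.6 t 18.0
shift [-0.8  0.  -0.8] turn [ 0.0002  0.0004 -0.0026]
clock: 18.5
position: [449.1, -320.5, 98.9]
tcp_rot: [0.385, 3.112, -0.003]
force: [-0.1, 0.3, -0.6]
finger_gap: 0.183
grip_force: 50.7
red 4087 [278. 268.] [ 453.1 -320.8] ang 166.0 LW 86 18
red 310 [ 24. 371.] [ 508.9 -569.9] ang 133.7 LW 65 23
blue 3731 [504. 370.] [ 656.9 -132.8] ang -151.6 LW 317 80
blue 332 [ 47. 402.] [ 549.6 -572.3] ang -90.6 LW 66 32
pos [ 447.6 -319.6   97.1] yaw 165.9 tilt [ 0.003 -0.001 -1.   ] F [-0.8  0.4 -0.5] gap 16.0 t 18.55
shift [ 39.  165.1   1.9] turn [-0.0004  0.003  -0.0017]
```

```bash
python3 -m jog '[[10,39,0,0,0,0,5],[19,78,0,0,0,0,5],[29,116,0,0,0,0,5],[38,155,0,0,0,0,5],[48,194,0,0,0,0,5]]'
python3 -m jog '[[10,39,0,0,0,0,5],[19,78,0,0,0,0,5],[29,116,0,0,0,0,5],[38,155,0,0,0,0,5],[48,194,0,0,0,0,5]]'
python3 -m jog '[[10,40,0,0,0,-0.03,5],[20,80,0,0,0,-0.06,5],[29.5,118,0,0,0,-0.106,5],[29.5,118,0,0,0,-0.106,5],[29.5,118,0,0,0,-0.106,5]]'
python3 go.py 558.8 187 50 172
```

```text
clock: 19.05
position: [445.7, -117.6, 94.6]
tcp_rot: [-0.386, -3.116, 0.0]
force: [0.5, -0.4, -0.1]
finger_gap: 0.181
grip_force: 50.6
clock: 19.55
position: [446.6, 81.7, 94.7]
tcp_rot: [-0.386, -3.116, 0.001]
force: [0.8, -0.0, -0.9]
finger_gap: 0.185
grip_force: 50.6
clock: 20.05
position: [447.0, 202.0, 94.5]
tcp_rot: [-0.218, -3.132, 0.004]
force: [0.0, -1.2, -1.2]
finger_gap: 0.182
grip_force: 50.6
pos [447.  202.   94.5] yaw 172.0 tilt [-0.002 -0.002 -1.   ] F [ 0.  -1.2 -1.2] gap 15.6 t 20.05
shift [-112.8    0.8   44.3] turn [-0.0026 -0.0017  0.0008]
```

```bash
python3 -m jog '[[-38,0,5,0,0,0,5],[-76,0,20,0,0,0,5],[-113,1,35,0,0,0,5],[-113,1,44,0,0,0,5],[-113,1,44,0,0,0,5]]'
python3 -m jog '[[0,0,0,0,0,0,5],[0,0,0,0,0,0,5]]'
python3 -c "from h import *;pads('w13',z=4)"; python3 go.py 558.8 187 21 172
```

```text
clock: 20.55
position: [558.9, 184.0, 49.4]
tcp_rot: [-0.227, -3.129, 0.006]
force: [0.0, 0.0, -0.5]
finger_gap: 0.178
grip_force: 50.6
clock: 20.75
position: [559.6, 187.3, 52.6]
tcp_rot: [0.221, 3.134, 0.002]
force: [-0.4, -0.7, 0.5]
finger_gap: 0.183
grip_force: 50.6
red 8003 [277. 238.] [243 169] [311 344] [577.  185.1] ang 172.7 LW 128 40
yellow 5495 [403. 242.] [369 191] [439 299] [576.  267.4] ang 172.3 LW 79 40
blue 708 [387. 146.] [355 135] [420 156] [508.1 259.7] ang -105.1 LW 41 7
blue 4515 [499. 270.] [460 208] [534 335] [618.2 353.1] ang 170.4 LW 116 49
pos [559.8 187.7  52.8] yaw 172.0 tilt [ 0.001  0.001 -1.   ] F [-0.4  0.3 -0.7] gap 15.5 t 20.8
shift [ 0.9 -0.8 31.8] turn [ 0.0015  0.0004 -0.0007]
```

View pics/w13.png

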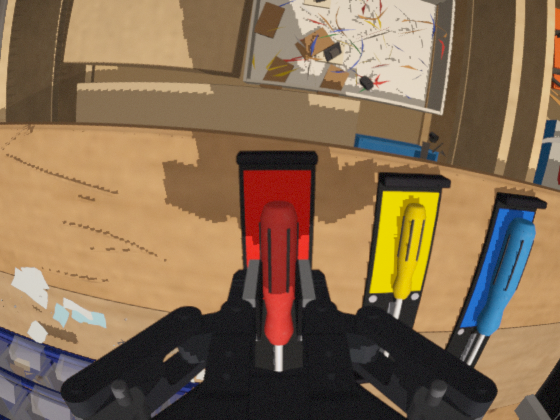

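The red driver is centred over its pad at (278,240). I lower it to z about 21 and release.

```bash
python3 -m jog '[[1,-0.8,10,0,0,0,5],[1,-0.8,22,0,0,0,5],[1,-0.8,29,0,0,0,5],[1,-0.8,31,0,0,0,5],[1,-0.8,31,0,0,0,5]]'
python3 -m jog '[[0,0,0,0,0,0,5],[0,0,0,0,0,0,5]]';python3 go.py 558.8 187 20.7 172
```

```text
clock: 21.3
position: [558.7, 186.6, 20.3]
tcp_rot: [-0.221, -3.133, 0.001]
force: [-0.8, -0.4, -0.3]
finger_gap: 0.183
grip_force: 50.7
clock: 21.5
position: [559.1, 186.5, 20.5]
tcp_rot: [-0.221, -3.134, 0.0]
force: [-0.4, 0.8, -0.7]
finger_gap: 0.183
grip_force: 50.6
pos [559.1 186.5  20.5] yaw 171.9 tilt [-0. -0. -1.] F [-0.4  0.8 -0.7] gap 15.6 t 21.5
shift [ 0.4  0.4 -0.2] turn [-0.0003 -0.0001 -0.0011]
```

```bash
python3 -m jog '[[0,0,0,0,0,0,18],[0,0,0,0,0,0,22],[0,0,0,0,0,0,28],[0,0,0,0,0,0,38],[0,0,0,0,0,0,40]]'
python3 -m jog '[[0,0,-15,0,0,0,40],[0,0,-50,0,0,0,40],[30,0,-95,0,0,0,40],[70,0,-120,0,0,0,40],[70,0,-120,0,0,0,40]]'
python3 -m jog '[[0,0,0,0,0,0,40],[0,0,0,0,0,0,40],[0,0,0,0,0,0,40]]'
python3 look.py w14
```

```text
clock: 22.0
position: [559.3, 186.6, 20.9]
tcp_rot: [0.221, 3.134, 0.0]
force: [0.8, -0.3, 0.3]
finger_gap: 0.47
grip_force: 0.0
clock: 22.5
position: [488.7, 199.0, 146.0]
tcp_rot: [0.216, 3.131, 0.012]
force: [0.5, 1.1, -0.4]
finger_gap: 0.466
grip_force: 0.0
clock: 22.8
position: [490.2, 195.5, 139.8]
tcp_rot: [-0.223, -3.133, 0.003]
force: [0.2, -0.7, 0.7]
finger_gap: 0.469
grip_force: 0.0
red 3551 [280. 267.] [557.3 187.6] ang 172.1 LW 94 40
yellow 2250 [366. 266.] [570.4 270.6] ang -177.1 LW 79 44
blue 393 [117.  63.] [351.1  78.2] ang 162.5 LW 76 6
blue 410 [149.  29.] [325.5 112.1] ang -106.8 LW 38 9
blue 1696 [366. 194.] [493.3 275.2] ang -107.0 LW 61 28
blue 414 [490. 205.] [518.2 400.5] ang 159.4 LW 43 14
blue 2272 [440. 284.] [606.9 346.3] ang 171.8 LW 106 43
blue 901 [ 32. 343.] [ 661.6 -215.1] ang 112.3 LW 286 50
```

View pics/w14.png

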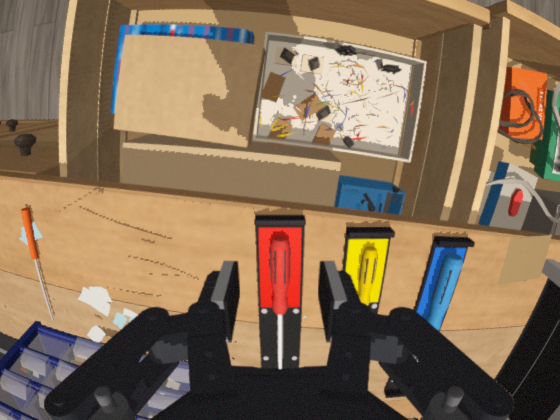

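All three drivers lie on their rests: red at (280,265), yellow (368,275) and blue (445,285). The gripper is clear of everything.

```bash
python3 -c "
from station import r
print(r.job_done())"
```

```text
the job is handed in; nothing more can be done
None
```

I laid all three screwdrivers on the rests of their own colour, straight and centred in the wrist-camera pictures, and handed the job in at about 23 s of the 118 s; no verdict came back. I never touched the needle file, pin vise, tweezers or black look-alike, though I took no final top view to confirm they had not moved.

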